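Quick spin on a two-key bench centrifuge

ROBOT

A 6-joint arm with a two-finger parallel gripper is mounted at the origin on the work surface. World frame = base frame: x ahead of the robot, y to its left, z up, the work surface at z = 0. Lengths are in m, angles in rad, forces in N, time in s.
With the tool pointing down it reaches from about 0.35 to 0.8 m from the base axis. Payload 7.3 kg.
Tool frame: the origin (TCP) lies on the centre line of the jaws, within the pads' length; the fingertips stand 25 mm ahead of it and the grasp point (between the pads) lies 6 mm ahead of it (manip.tip_extent is the distance from the TCP to the fingertips, in m); x points along the fingers, y is the direction in which the jaws open and shut, and the axes are right-handed (so a half turn about x gives the same grasp; the last joint's range is limited). The gripper opens to 85 mm and grips with 20 to 120 N. Pads are 22 mm wide; open, the fingers measure 114 mm over their backs; the gripper's body (76 mm by 85 mm) begins 54 mm behind the grasp point. The pads swing forward as they close: fully open they stand 13 mm farther back than shut.
Start: joints at [0.955, 0.342, 1.524, -0, 1.275, -0.146], TCP at [0.238, 0.468, 0.256] pointing down, gripper open.
Joint ranges: [-2.53, 2.53], [-0.77, 2.02], [0.04, 2.7], [-1, 4.14], [0.28, 2.66], [-3.11, 3.11]. Speed limits (rad/s): [2.57, 2.57, 3.14, 3.14, 3.14, 3.14].

INTERFACE

Orientations are given as a 3x3 rotation matrix whose columns are the frame's x, y, z axes.
In Python, from station import manip, vision, ticket gives the robot as it stands. Calls block until the motion is done:
- manip.goto(position, orientation): joint-space move of the TCP to a pose.
- manip.servo_line(position, orientation=None, v=0.15, until_force=None): straight line of the TCP; orientation=None keeps the orientation; v is the mean speed in m/s. With until_force (N) it stops when the force on the tool has changed by that much, and returns True; else False.
- manip.set_joints(angles): joint-space move.
- manip.grip(opening, squeeze=None): finger opening in m; squeeze is the grip in N (None keeps the last); returns when the fingers have stopped.
- manip.hold(seconds).
- manip.solve_ik(position, orientation): joint angles nearest the present ones, or None.
- vision.read_camera(name): name is "scene" or "top" or "wrist"; returns a dict with "image" (480x640x3 uint8, red, green, blue), "range_z" (480x640 float32, m along the optical axis (not along the pixel's ray), 0 where there is no reading), "mtx" (3x3 intrinsics, pixels), "rvec" (rotation vector, rad) and "tvec" (3), from world to camera coordinates, as OpenCV has them. Camera axes: x right, y down, z forward; pixel columns grow to the right and rows downward; lengths in m; the calibration is good to about 2 mm. A picture is of the moment at which its call begins.
A pose or a line that the arm cannot do raises manip.Unreachable and nothing moves.
- ticket.finish_job(): hands the job in, once; it reports no verdict.
Readings, each from a call of its own:
- manip.get_clock(): time.
- manip.get_joints(): joint angles.
- manip.get_joint_velocities(): joint speeds.
- manip.get_joint_torque(): joint torques, N m.
- manip.get_ee_pos(): TCP position.
- manip.get_tcp_rot(): TCP orientation.
- manip.get_wrist_force(): force on the tool from outside, world axes, zero at the start.
- manip.get_moment(): the same for the moment, N m.
- manip.get_finger_gap(): finger opening in m.
Only numpy, scipy, OpenCV 4.12 (cv2) and the standard library are available. Lean on these libraries where they do the work, as an engineer would, in place of code of your own. Each camera call takes 0.05 s, during which the arm holds its last target. There are 200 camera calls.

TASK

Give the tubes in the bench centrifuge a quick spin: first push its lid gently all the way shut, then press the two outer rectangular keys on its front panel together, one fingertip on each, hold both fully down for at least three seconds, and let both come up again. Do not press the small round lid-release key between them, never push one of the pair down alone or with the lid open, and do not lift anything or disturb the glassware and containers standing around.

Things in the scene. Friction and masses are not known exactly. Their poses are not given: they have to be found in the camera images.
- centrifuge: White bench centrifuge, fixed, 230 mm wide (y), 290 deep (x). Origin on the bench under its middle; x to its back (front at -145 mm), y to its user's left, z up. The deck, 100 mm high, begins at x = -60 mm; before it the key panel slopes down to the front by 0.23 rad (66 mm high at x = -103). Left of the keys a flat display, right (y = -85 mm) a black dial 13 mm high. Lid shut: 121 mm high.
- lid (a joint): Opening angle of the grey lid, rad: 0 = shut, grows as it opens, up to 1.3. Starts partly open, at 0.35 to 0.85. Stiff friction hinge along the back of the machine: the lid stays where it is left. Pushing it down at its front edge takes about 1 to 3 N; more means that it is shut.
- lid_front (a point): Point on the lid's flat upper face, middle of its width, 10 mm behind its front edge and ahead of the lid's low round crown (140 mm across, 5 mm high). Lid shut, it is 180 mm ahead of the hinge line, 7 mm above it and 116 mm above the bench, and it moves with the lid. Frame: x along the lid to the hinge, z out of its upper face. The lid is 214 mm wide and 14 mm thick.
- lid_hinge (a point): Middle of the lid's hinge line, which runs along the machine's y axis 109 mm above the bench, at the back of the machine. The frame turns with the lid.
- key_left_top (a point): Middle of the top face of the left outer key (machine's +y): white, rectangular, 22 mm front to back, 26 mm across, 9 mm proud of the panel; moves with the key. z points out of the key, x up the slope. The centres of the two outer keys are 64 mm apart on a level line along the machine's y, their inner edges 38 mm, their outer edges 90 mm.
- key_right_top (a point): The same for the right outer key (machine's -y), which is of the same shape.
- key_left (a joint): How far the left key is pressed in, m: 0 = up, 0.005 = fully down on its stop. Sprung: starts to move at 1 N, fully down at 4 N, comes up by itself. It counts as down from 0.0035 on.
- key_right (a joint): The same for the right key.
- key_lid (a joint): How far the small round lid-release key is pressed in, m (0 to 0.005, same spring). White, 16 mm in diameter, 7 mm proud of the panel, midway between the two outer keys. Must be left alone.
- jar: Loose white jar with a yellow screw cap, 60 mm in diameter, 62 mm high; origin under its middle. Stands by the machine; leave it.
- dropper: Loose small white bottle, 38 mm in diameter, 82 mm high; origin under its middle. Leave it.
- beaker: Loose glass beaker, 68 mm across, 90 mm high; origin under its middle. Leave it.
- rack: Loose white test-tube rack, 190 x 62 mm and 68 mm high, with glass tubes to 117 mm; origin under its middle, x along its length. Stands to the machine's right; leave it.

How it is judged:
By the outcome, as a careful person would: the job done as asked, in the order asked, and still so for the second after the job is handed in, with the robot touching nothing.
It also fails if it takes over 51 s, if anything falls off the work surface, if the arm or the gripper's body presses on something with over 40 N, if the wrist force passes 120 N, or if a joint passes its speed limit or range.

## Working session

There is one attempt and no reset: what is moved stays moved. The work goes in short steps, each a Python script; the robot and the scene stay as the last script left them, time stands still between calls to the robot, and variables do not carry over. Pictures are saved under pics/ and viewed, about 8 in all and at most 12, crops included, and the job is handed in when it is done.

```bash
ls; mkdir -p pics; cat > h.py <<'E'
import numpy as np, cv2
from station import manip, vision, ticket
def cam(n):
    c=vision.read_camera(n); c['R']=cv2.Rodrigues(np.array(c['rvec'],float))[0]; c['t']=np.array(c['tvec'],float).ravel(); return c
def cloud(c):
    v,u=np.mgrid[0:480,0:640]; z=c['range_z'].astype(float); K=np.array(c['mtx'])
    p=np.stack([(u-K[0,2])/K[0,0]*z,(v-K[1,2])/K[1,1]*z,z],-1)
    w=(p-c['t'])@c['R']; w[z<=0]=np.nan; return w
def save(c,n): cv2.imwrite(f'pics/{n}.png',cv2.cvtColor(c['image'],cv2.COLOR_RGB2BGR))
E
python3 - <<'E'
from h import *
for n in('scene','top'):
    c=cam(n); save(c,n+'0'); np.savez(f'{n}0.npz',w=cloud(c),im=c['image'],K=c['mtx'],R=c['R'],t=c['t'])
    print(n,-c['R'].T@c['t'],c['R'][2])
print(manip.tip_extent,manip.get_clock())
E
```

```text
pics
scene [0.97652944 0.47430023 1.07482766] [-0.34645191 -0.36006738 -0.86621161]
top [0.40247858 0.04471806 1.09871554] [ 0.1804023   0.0120937  -0.98351856]
0.025 0.1
```

View pics/scene0.png

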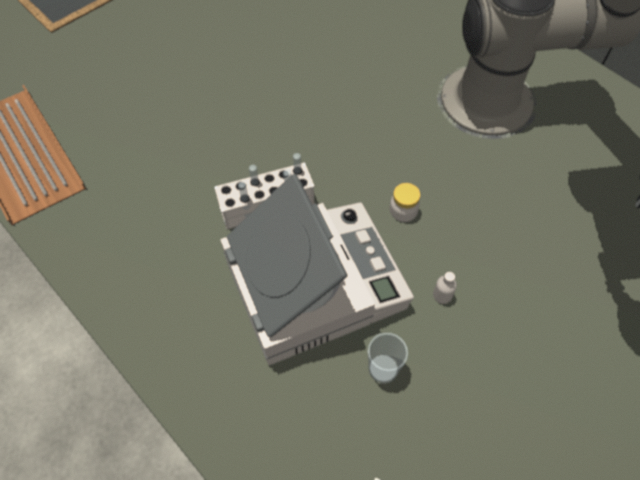

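View pics/top0.png

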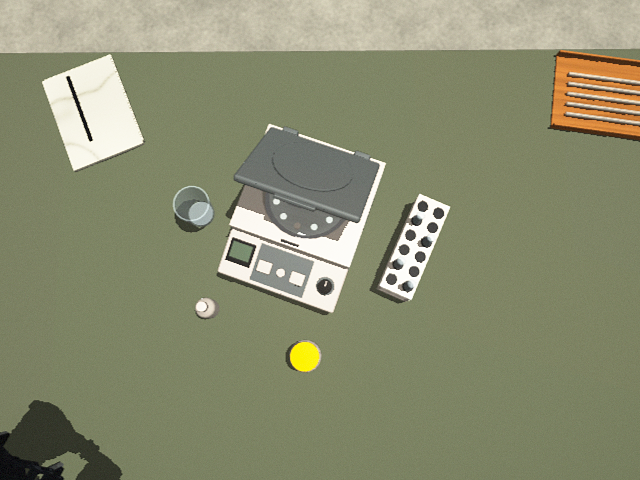

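The top view shows the left key at about (264,267), the right key at (297,278), the round key at (281,272) and the dial at (325,286). The lid is partly open with its front edge running from (236,180) to (360,219), the jar is at (305,356), and the dropper is at (205,308).

```bash
python3 - <<'E'
from h import *
d=np.load('top0.npz'); w=d['w']; im=d['im'].astype(int); K,R,t=d['K'],d['R'],d['t']
s=np.load('scene0.npz'); ws=s['w']; ims=s['im'].astype(int)
def keys(im,w,box):
    u0,v0,u1,v1=box; g=im.min(2)
    m=np.zeros(g.shape,np.uint8); m[v0:v1,u0:u1]=g[v0:v1,u0:u1]>160
    n,l,st,c=cv2.connectedComponentsWithStats(m)
    for i in range(1,n):
        if 15<st[i,4]: print(st[i],c[i].round(1),np.nanmedian(w[l==i],0).round(4))
keys(im,w,(253,258,307,287)); print(); keys(ims,ws,(352,228,388,272))
# lid plane: dark bluish-grey region points in both clouds
for nm,W,poly in(('top',w,[(275,140),(370,170),(352,205),(250,170)]),('scene',ws,[(290,190),(335,262),(280,320),(238,240)])):
    m=np.zeros((480,640),np.uint8); cv2.fillPoly(m,[np.array(poly)],1)
    P=W[(m>0)]; P=P[np.isfinite(P[:,0])]
    for k in range(4):
        c=P.mean(0); n=np.linalg.svd(P-c,full_matrices=False)[2][2]; n*=np.sign(n[2]); r=(P-c)@n; P=P[abs(r)<2*r.std()+1e-4]
    print(nm,'lid c',c.round(4),'n',n.round(4),'ang',np.arccos(n[2]).round(4),'back yaw',np.arctan2(-n[1],-n[0]).round(4),r.std())
for nm,W,pts in(('top',w,[(238,178),(358,217),(270,128),(384,164),(219,273),(333,310),(305,356),(205,308),(195,205),(325,286),(240,250)]),('scene',ws,[(345,268),(271,330),(292,180)])):
    for u,v in pts: print(nm,(u,v),np.nanmedian(W[v-1:v+2,u-1:u+2].reshape(-1,3),0).round(4))
E
```

```text
[253 258   4  10  22] [253.8 261.3] [0.5433 0.1724 0.0637]
[256 260  17  14 162] [263.9 266.4] [0.5322 0.1528 0.0731]
[276 269   9   8  60] [280.2 272.3] [0.5214 0.1235 0.0707]
[289 271  17  15 168] [296.5 278.1] [0.5103 0.0938 0.0729]
[253 281  17   6  51] [259.2 284.1] [0.5011 0.1637 0.0562]

[352 228  18  14 155] [361.3 234. ] [0.5086 0.0893 0.0741]
[373 228  15  26  66] [380.6 239.9] [0.4833 0.1179 0.0588]
[366 246   8   7  41] [369.8 249.3] [0.5207 0.1236 0.0737]
[371 257  14  13 127] [377.3 262.9] [0.5311 0.1537 0.0751]
[352 259   7  13  53] [354.1 266.9] [0.5786 0.1392 0.1008]
top lid c [0.6756 0.0618 0.192 ] n [ 0.605  -0.2245  0.7639] ang 0.7014 back yaw 2.7863 0.0023625556221425576
scene lid c [0.681  0.0772 0.1924] n [ 0.6098 -0.2035  0.766 ] ang 0.6982 back yaw 2.8195 0.002286368703725384
top (238, 178) [0.6528 0.1792 0.2353]
top (358, 217) [ 0.5885 -0.0103  0.2366]
top (270, 128) [0.7799 0.1403 0.1223]
top (384, 164) [ 0.7186 -0.0682  0.0991]
top (219, 273) [ 5.282e-01  2.487e-01 -3.000e-04]
top (333, 310) [0.4539 0.0266 0.0557]
top (305, 356) [0.3707 0.0777 0.0599]
top (205, 308) [0.4559 0.2574 0.0789]
top (195, 205) [0.6645 0.3009 0.0037]
top (325, 286) [0.4954 0.0411 0.077 ]
top (240, 250) [0.5629 0.1981 0.0697]
scene (345, 268) [0.5933 0.1312 0.1024]
scene (271, 330) [0.7734 0.1393 0.1291]
scene (292, 180) [ 0.5947 -0.0037  0.2368]
```

```bash
cat >> h.py <<'E'
YAW=-0.345; ex=np.array([np.cos(YAW),np.sin(YAW),0]); ey=np.array([-np.sin(YAW),np.cos(YAW),0]); ez=np.array([0,0,1.])
O=np.array([.619,.088,0]); XH=.138
def W(x,y,z): return O+x*ex+y*ey+z*ez
def rot(tilt,s=1):  # tool x along descent; tilt>0: leaning as the key normal
    x=np.sin(tilt)*ex-np.cos(tilt)*ez; y=s*ey; return np.c_[x,y,np.cross(x,y)]
E
python3 - <<'E'
from h import *
print(manip.get_tcp_rot().round(2).tolist())
for s in(1,-1):
    for nm,p,r in(('lid',W(XH-.13,0,.30),rot(0,s)),('key',W(-.104,0,.12),rot(.23,s))):
        q=manip.solve_ik(p,r); print(s,nm,None if q is None else np.round(q,2))
E
```

```text
[[-0.0, 0.45, 0.89], [-0.0, 0.89, -0.45], [-1.0, -0.0, -0.0]]
1 lid [ 0.01  0.52  1.12 -0.    1.5  -1.21]
1 key [ 0.15  0.44  1.83 -0.17  0.67 -0.95]
-1 lid [ 0.01  0.52  1.12 -0.    1.5   1.93]
-1 key [ 0.15  0.44  1.83 -0.17  0.67  2.19]
```

```bash
python3 - <<'E'
from h import *
r=rot(0); E=manip.tip_extent
p=manip.get_ee_pos(); manip.servo_line([p[0],p[1],.36],v=.2)
manip.grip(0.0,20)
def tip(a,dz): return W(XH-.176*np.cos(a)+.007*np.sin(a),0,.109+.176*np.sin(a)+.007*np.cos(a)+dz+E)
manip.goto(tip(.70,.06),r)
print('above',manip.get_clock(),manip.get_wrist_force(),manip.get_finger_gap())
hit=manip.servo_line(tip(.70,-.005),v=.04,until_force=1.0)
print('contact',hit,manip.get_ee_pos()[2]-E,manip.get_wrist_force(),manip.get_clock())
for a in np.arange(.66,-.07,-.06):
    dz=.009*np.tan(max(a,0))*0
    h=manip.servo_line(tip(a,dz),v=.04 if a>.15 else .02,until_force=5)
    f=np.array(manip.get_wrist_force()); print(round(a,2),h,round(manip.get_ee_pos()[2]-E,4),f.round(2),round(manip.get_clock(),2))
    if np.linalg.norm(f)>5.5: break
c=cam('top'); save(c,'top1')
E
```

```text
above 3.5083 [-0.46721384  0.58199459  0.87343171] -0.00018338401694806408
contact True 0.2380224357428439 [-0.10358195  0.30891525  0.72275091] 4.6333
0.66 True 0.2359 [-1.53  1.42  1.33] 4.86
0.6 False 0.214 [-0.44  0.59  0.76] 5.61
0.54 False 0.2052 [-0.49  0.63 -0.13] 6.03
0.48 False 0.1962 [0.3  0.49 0.36] 6.44
0.42 False 0.1868 [0.29 0.37 0.84] 6.86
0.36 False 0.1772 [ 0.17 -0.1   0.37] 7.28
0.3 False 0.1673 [-0.5   0.4  -0.78] 7.69
0.24 False 0.1573 [-0.12 -0.8  -0.01] 8.11
0.18 False 0.1471 [0.29 0.37 0.28] 8.53
0.12 False 0.1369 [ 0.23 -0.94 -0.09] 9.2
0.06 False 0.1264 [0.52 0.39 0.63] 9.88
0.0 True 0.1161 [-0.97  0.66  3.88] 10.41
-0.06 True 0.116 [-1.07 -0.31  4.77] 10.62
```

```bash
python3 - <<'E'
from h import *
E=manip.tip_extent
p=np.array(manip.get_ee_pos())
for i in range(3):
    p=p-[0,0,.0008]; h=manip.servo_line(p,v=.01,until_force=5); f=np.array(manip.get_wrist_force()); print(h,manip.get_ee_pos()[2]-E,f.round(2))
    if f[2]>8: break
p=np.array(manip.get_ee_pos()); manip.servo_line(p+[0,0,.03],v=.06)
print(manip.get_wrist_force())
manip.servo_line(W(-.13,0,.26),rot(0),v=.2)
manip.grip(.050)
manip.goto(W(-.104,0,.075)-rot(.23)[:,0]*.10,rot(.23))
print(manip.get_finger_gap(),manip.get_clock())
c=cam('top'); save(c,'top2'); w=cloud(c); np.save('top2.npy',w)
s=cam('scene'); save(s,'scene2'); ws=cloud(s)
k=cam('wrist'); save(k,'wrist2'); np.savez('wrist2.npz',w=cloud(k),im=k['image'])
for u,v in((300,165),(340,150),(320,190)): print(w[v,u])
t=np.hstack([cv2.imread('pics/scene2.png')[130:400,180:480],cv2.imread('pics/wrist2.png')[::1,::1][:270,:0]]) 
a=cv2.resize(cv2.imread('pics/scene2.png')[140:380,200:440],(400,400)); b=cv2.resize(cv2.imread('pics/wrist2.png'),(400,300))
b=cv2.copyMakeBorder(b,0,100,0,0,0); cv2.imwrite('pics/both2.png',np.hstack([a,b]))
E
```

```text
False 0.11601251379434593 [-2.34 -0.76  7.37]
False 0.11594781854417566 [-4.46  0.4  13.68]
[-0.0617048   0.54678762  0.09082965]
0.050324702529448435 13.7
[0.71051408 0.08562086 0.11856194]
[0.74498559 0.01242303 0.09963047]
[0.6629304  0.04953307 0.12140769]
```

View pics/both2.png

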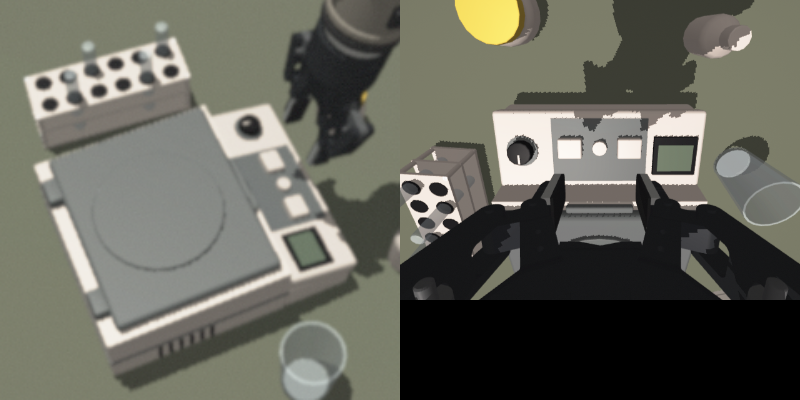

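The lid is fully shut in the scene crop (left panel). In the wrist view (right panel) the keys at (569,149) and (630,149) are level and roughly centred between the fingers (about 558 and 644). I'll refine their position from the wrist view.

```bash
python3 - <<'E'
from h import *
c=cam('wrist'); w=cloud(c); im=c['image'].astype(int); K,R,t=c['mtx'],c['R'],c['t']
T=np.array(manip.get_tcp_rot()); p=np.array(manip.get_ee_pos())
print('tcp err',p-(W(-.104,0,.075)-T[:,0]*.10))
g=im.min(2); m=np.zeros(g.shape,np.uint8); m[215:262,246:392]=g[215:262,246:392]>150
n,l,st,ce=cv2.connectedComponentsWithStats(m); C=-R.T@t
for i in range(1,n):
    if st[i,4]<60: continue
    u,v,a,b=st[i,:4]; 
    for nm,(x,y) in(('cen',ce[i]),('box',(u+(a-1)/2,v+(b-1)/2))):
        r=R.T@np.linalg.solve(K,[x,y,1]); nn=-T[:,0]; q0=W(-.104,0,.075); X=C+r*((q0-C)@nn)/(r@nn)
        print(nm,st[i],X.round(4),'tool',(T.T@(X-p)).round(4))
    print(' range',np.nanmedian(w[l==i],0).round(4),(T.T@(np.nanmedian(w[l==i],0)-p)).round(4))
# fingertip points in tool frame
q=(w-p)@T; f=(q[...,0]<.05)&(q[...,0]>-.02)&(abs(q[...,2])<.02)
for s in(1,-1):
    P=q[f&(q[...,1]*s>0.01)&(q[...,1]*s<.06)]
    if len(P): print('finger',s,len(P),np.percentile(P,[0,2,50,98,100],axis=0).round(4).tolist())
E
```

```text
tcp err [ 1.76908941e-03 -4.16625876e-05  1.59642194e-03]
cen [ 246  215   56   47 1892] [0.5103 0.0918 0.0751] tool [ 0.1012 -0.0337 -0.0016]
box [ 246  215   56   47 1892] [0.5088 0.0954 0.0744] tool [ 0.1012 -0.0309 -0.0043]
 range [0.5114 0.091  0.0732] [ 0.1033 -0.0342 -0.0007]
cen [ 348  224   39   31 1148] [0.53   0.1534 0.0746] tool [ 0.1012  0.0309 -0.0039]
box [ 348  224   39   31 1148] [0.5304 0.1535 0.0747] tool [ 0.1012  0.0311 -0.0036]
 range [0.53   0.1534 0.0745] [ 0.1012  0.0309 -0.004 ]
cen [307 227  24  23 423] [0.519  0.1235 0.0745] tool [ 0.1012 -0.001  -0.0042]
box [307 227  24  23 423] [0.5189 0.1234 0.0745] tool [ 0.1012 -0.0011 -0.0043]
 range [0.52   0.1231 0.0726] [ 0.1033 -0.001  -0.0036]
finger 1 2425 [[-0.02, 0.025, -0.0119], [-0.0186, 0.0251, -0.011], [-0.0042, 0.026, -0.0065], [0.0185, 0.0382, 0.0104], [0.0226, 0.0438, 0.012]]
finger -1 2425 [[-0.02, -0.0419, -0.0118], [-0.0185, -0.0376, -0.011], [-0.0041, -0.0254, -0.0065], [0.018, -0.0245, 0.0103], [0.0218, -0.0244, 0.0118]]
```

```bash
python3 - <<'E'
from h import *
T=rot(.23); p=np.array(manip.get_ee_pos()); n=T[:,0]
b=p-.0008*T[:,1]-.003*T[:,2]
manip.servo_line(b+.068*n,T,v=.06)
print(manip.get_clock())
h=False
for d in np.arange(.070,.095,.001):
    h=manip.servo_line(b+d*n,T,v=.012,until_force=9)
    f=np.array(manip.get_wrist_force()); m=np.array(manip.get_moment())
    print(round(d,4),round((np.array(manip.get_ee_pos())-b)@n,4),h,'axial',round(-f@n,2),'lat',(f@T[:,1:]).round(2),'mom',(T.T@m).round(3),round(manip.get_clock(),2))
    if -f@n>13: break
c=cam('scene'); save(c,'scene3')
k=cam('wrist'); save(k,'wrist3')
manip.hold(2.)
f=np.array(manip.get_wrist_force());print('axial',-f@n,T.T@manip.get_moment(),(np.array(manip.get_ee_pos())-b)@n)
manip.hold(2.2)
f=np.array(manip.get_wrist_force());print('axial',-f@n,manip.get_clock())
a=cv2.resize(cv2.imread('pics/scene3.png')[140:340,280:480],(400,400)); b=cv2.resize(cv2.imread('pics/wrist3.png'),(400,300))
b=cv2.copyMakeBorder(b,0,100,0,0,0); cv2.imwrite('pics/both3.png',np.hstack([a,b]))
E
```

```text
15.1667
0.07 0.0699 False axial -0.14 lat [0.62 0.23] mom [ 0.037  0.129 -0.01 ] 15.48
0.071 0.071 False axial -0.58 lat [0.02 0.44] mom [ 0.035  0.103 -0.025] 15.73
0.072 0.0721 False axial 0.6 lat [0.61 1.14] mom [ 0.001  0.102 -0.028] 15.98
0.073 0.0731 False axial -0.12 lat [ 0.5  -0.63] mom [-0.021  0.096 -0.021] 16.23
0.074 0.0741 False axial 0.27 lat [ 1.07 -0.78] mom [ 0.003  0.132 -0.068] 16.48
0.075 0.0751 False axial -0.22 lat [-0.29  0.07] mom [ 0.026  0.121 -0.053] 16.73
0.076 0.0761 False axial 0.02 lat [-0.04  0.69] mom [-0.027  0.03  -0.052] 16.98
0.077 0.0771 False axial -0.32 lat [-0.67 -0.43] mom [ 0.055  0.12  -0.024] 17.23
0.078 0.0781 False axial 0.32 lat [ 0.11 -0.12] mom [-0.053  0.078 -0.004] 17.48
0.079 0.079 False axial 0.17 lat [-0.15 -0.48] mom [-0.042  0.13  -0.013] 17.73
0.08 0.0799 False axial 2.19 lat [-0.94  0.97] mom [-0.027  0.1   -0.009] 17.98
0.081 0.0809 False axial 3.04 lat [ 0.21 -0.75] mom [-0.042  0.126  0.025] 18.23
0.082 0.0819 False axial 4.07 lat [-1.29 -0.54] mom [-0.01   0.036 -0.06 ] 18.48
0.083 0.0829 False axial 5.58 lat [ 0.37 -0.21] mom [-0.019  0.127  0.018] 18.73
0.084 0.0838 False axial 6.37 lat [ 0.76 -1.25] mom [-0.017  0.204 -0.098] 18.98
0.085 0.0847 False axial 6.69 lat [-0.16 -1.38] mom [-0.017  0.197 -0.083] 19.23
0.086 0.0851 False axial 15.42 lat [-2.4  -2.22] mom [ 0.016  0.566 -0.25 ] 19.48
axial 13.982917214423988 [-0.00293354  0.54060494 -0.22394735] 0.08504900097756624
axial 14.477115195245048 23.7833
```

View pics/both3.png

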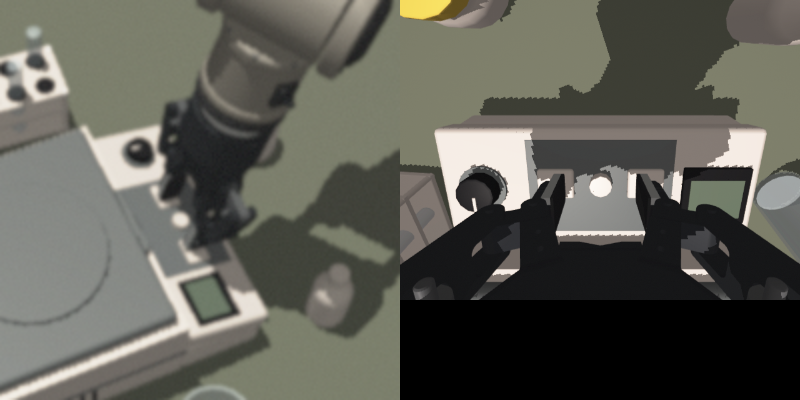

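The scene crop and wrist view show one fingertip on each outer key, with the round key at (600,187) free between them. The force curve fits two springs: a start at about 2 N, 5 mm of travel, then a hard stop. Both keys have been held for 4.3 s, so I'll release straight back.

```bash
python3 - <<'E'
from h import *
p=np.array(manip.get_ee_pos()); n=rot(.23)[:,0]
manip.servo_line(p-.02*n,v=.05); manip.servo_line(p-.15*n,v=.15)
manip.servo_line(W(-.28,.1,.33),rot(0),v=.2)
print(manip.get_clock(),manip.get_wrist_force())
c=cam('top'); save(c,'top4'); w=cloud(c); im=c['image']
d=np.load('top0.npz')
for u,v in((264,266),(280,272),(297,278)): print(w[v-2:v+3,u-2:u+3].reshape(-1,3).mean(0).round(4),d['w'][v-2:v+3,u-2:u+3].reshape(-1,3).mean(0).round(4))
cv2.imwrite('pics/t4.png',cv2.resize(cv2.imread('pics/top4.png')[110:400,140:480],(680,580)))
E
```

```text
26.4833 [ 0.03833819  0.96042942 -0.19001966]
[0.5325 0.1527 0.0737] [nan nan nan]
[0.5217 0.1235 0.071 ] [0.5216 0.1235 0.071 ]
[0.5103 0.0921 0.0736] [0.5103 0.0921 0.0735]
```

View pics/t4.png

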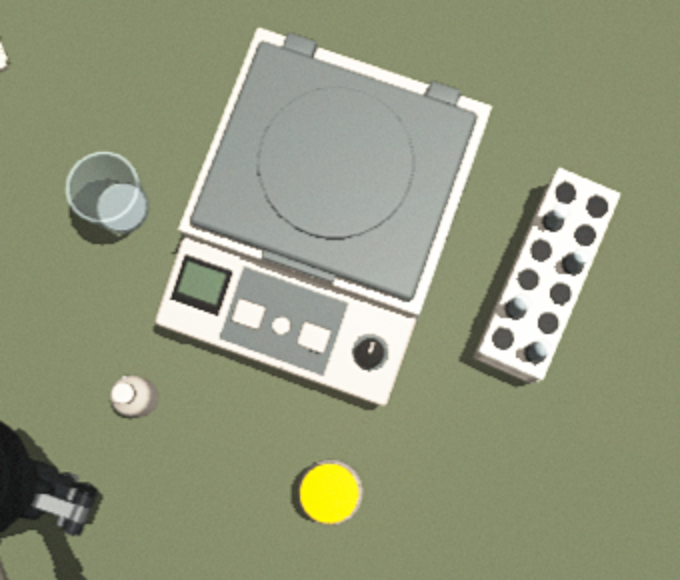

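The lid is shut (crown at about (335,162)), both keys are up at (248,314) and (313,337), and the surrounding items haven't moved. The arm is clear.

```bash
python3 -c "
from h import *
ticket.finish_job(); print(manip.get_clock())"
```

```text
the job is handed in; nothing more can be done
the job is handed in; nothing more can be done
```

The lid is shut, and both outer keys were pressed together, held down for over 4 s and released. I handed the job in at about 26.5 s of the 51 s allowed.

- **Lid:** I pushed it down its arc with closed fingertips. It stopped at a height of 116 mm, the shut position. The final push read about 14 N vertically, more than I was aiming for, to make sure it was fully shut.
- **Keys:** With the fingers 50 mm apart and tilted to the panel slope, force started at about 2 N and rose steadily over roughly 5 mm of travel. It then hit a hard stop at about 15 N, as expected for two keys moving together. The hold stayed at about 14 N.
- **Final check:** The last top view shows the lid shut and both keys up; the right and round keys' heights match the first picture. The round key was free between the fingers during the press, and the jar, dropper, beaker and rack look unmoved.
- **Disagreements:** The top and wrist cameras disagreed by about 2 mm on the key position, so I used a value in between. There was also a small sideways moment at the stop, so the load may not have been evenly shared between the keys. The left key's height in the first picture had no valid reading, so I couldn't compare it there.

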